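# Pack the glue stick and wedge the box lid home

## Robot

A 6-joint arm with a two-finger parallel gripper is mounted at the origin on a cart in front of the work surface, level with it; the furniture and walls round the work are solid. World frame = base frame: x ahead of the robot, y to its left, z up, the work surface at z = 0. Lengths are in m, angles in degrees, forces in N, time in s.
With the tool pointing down it reaches from about 0.2 to 0.875 m from the base axis. Payload 3.4 kg.
Tool frame: the origin (TCP) lies on the centre line of the jaws, within the pads' length; the fingertips stand arm.nose_length ahead of it and the grasp point (between the pads) lies 11 mm behind it (arm.nose_length is the distance from the TCP to the fingertips, in m); z points along the fingers, y is the direction in which the jaws open and shut (so a half turn about z gives the same grasp; the last joint's range is limited). The gripper opens to 94 mm and grips with 3 to 60 N. Pads are 16 mm wide; open, the fingers measure 119 mm over their backs; the gripper's body (75 mm by 177 mm) begins 78 mm behind the grasp point.
Start: joints at [66.807, 15.808, 86.224, -0, 77.962, -6.933], TCP at [0.161, 0.552, 0.213] pointing down, gripper open.
Joint ranges: [-165.64, 165.64], [-43.16, 119.46], [12.63, 154.43], [-67.54, 247.53], [6.08, 155.33], [-154.97, 154.97]. Speed limits (degrees/s): [147.25, 147.25, 180, 180, 180, 180].

## Interface

Orientations are given as a 3x3 rotation matrix whose columns are the frame's x, y, z axes.
In Python, from rig import arm, cams, hand_in gives the robot as it stands.
- The arm moves only by the shell command python3 -m inch 'ROWS'. ROWS is JSON, a list of rows, each a list of 5 numbers: the shift along the tool's x, y, z in m, then the turn about the tool's z in rad, then the closure, from 0 (fully open) to 1 (shut). In form: [[x, y, z, spin, jaw], ...]. A call has exactly 8 rows; each row is the pose to reach, as a shift and turn from the pose commanded when the call began, along the tool's axes at that moment; what a row does not reach only later rows make up. A row lasts 1/8 s, in which the tool goes at most 62.5 mm and 10.7 degrees, less where a joint would pass 70% of its speed; a pose out of reach is approached as far as the arm can. A call with a gripper value outside its range is refused whole. The fingers move at their own pace and stop on an object; the grip force is fixed at half the most. Time passes only in rows, so rows that repeat a pose let the fingers close, or fill a call up. It gives the time, the measured TCP pose, the force and the opening at its end, in the units of the state.
- arm.read_state(): the state, without advancing time (a new reading comes with each control period).
- cams.get_image(name): name is "scene" or "top" or "wrist"; returns the picture (420x560x3 uint8, blue, green, red); there is no depth.
- cams.camera_params(name): a dict with "fx", "fy", "cx", "cy" (pixels), "cam_to_world" (4x4, takes a point from camera to world coordinates). Camera axes: x right, y down, z forward; pixel columns grow to the right and rows downward; lengths in m; the calibration is good to about 2 mm. A picture is of the moment at which its call begins: read the wrist's pose just before it. camera_params takes no time and is no camera call; for the wrist camera it gives the pose at the moment of the call.
- hand_in(): hands the job in, once; it reports no verdict.
The state is a dict: "time": time; "joints": joint angles; "joint_vel": joint speeds; "joint_torque": joint torques, N m; "ee_pos": TCP position; "eef_rot": TCP orientation; "wrist_force": force on the tool from outside, world axes, zero at the start; "ft_torque": the same for the moment, N m; "opening": finger opening in m.
Only numpy, scipy, OpenCV 4.12 (cv2) and the standard library are available. Lean on these libraries where they do the work, as an engineer would, in place of code of your own. Each camera call takes 0.05 s, during which the arm holds its last target.

## Task

Lay the glue stick in the wooden box, then close the box with its sliding dovetail lid: pinch the two buttons on the lid's grip so the catches draw in, slide the lid into the box, narrow end first, and push it firmly until it wedges tight in its tapered ways with its wide end flush with the box's open end. Let go so that both catches spring out behind their steel posts, and do not knock over or push aside the mug, the tape roll, the garlic or the glass.

Things in the scene. Friction and masses are not known exactly. Their poses are not given: they have to be found in the camera images.
- pencil_box: Brown wooden box, fixed, 153 mm long, tapered in plan: 136 mm wide at its mouth (x = -75 mm), 105 mm at its closed end (x = +78 mm). Origin under it on the centre line; x from mouth to closed end, z up. Floor top z = 6 mm. Cavity x = -63 to 66 mm, half width 45 mm narrowing to 32 mm. Mouth wall 38 mm high, side rails and end wall 48 mm.
- mouth (a point): Centre of the box's mouth edge (box x = -75, z = 38 mm), axes as the box. Ways: two ledges 12 mm wide at this height, each under an undercut dovetail rail 10 mm high that leans 5 mm inward at its top. Half width between rails at the foot: 58 mm here, 0.1 mm less per mm of x; at the top 5 mm less.
- post_left (a point): Top front edge of the left (+y) steel catch post on the rail: box x = -45, z = 60 mm, y at its inner face 56 mm; axes as the box. Post 12 mm long toward the mouth, 8 mm wide, 12 mm above the rail. The right post mirrors it at -y. Lid catches pass the posts only when pinched (4 mm spare a side) and lock behind them.
- box_lid: Pale wooden lid with dovetailed sides, loose, 0.2 to 0.35 kg, right side up. Origin: centre of its underside; x to its narrow end, z up. Plate 136 mm long (x = -68 to 68 mm), 10 mm thick; underside 116 mm wide at the wide end, 89 mm at the narrow end; top 10 mm narrower. Grey grip on top: 76 mm long (x), 34 mm wide (y), up to z = 38 mm, a button in each long side.
- grip (a point): Middle of the lid's grip, 27 mm above the lid's underside, halfway between the two buttons; axes as the lid.
- way_home (a point): Point of the box (x = -7, z = 38 mm) where the lid's origin lies when home, lid x along this x. Play a side is 0.1 mm per mm short of home, so the lid can be lowered between the rails when 60 to 90 mm short, best 80, then slid along +x (pressed down on the ledges it drags). Only the taper stops it: push with 15 to 20 N; it may go 1 mm past home; the end wall is 5 mm past.
- button_left (a joint): Spring button at the middle of the grip's +y side, m: 0 out, 0.008 in (flush, 3 N). Face 12 mm long, 20 mm high, 16 to 36 mm above the lid's underside; the two faces stand 50 mm apart, 34 mm when pinched. It carries the left catch: a steel tongue at lid x = -34 to -26, z = 13 to 21 mm, reaching 60 mm from the centre line, 52 mm when pinched; lid home, it is 4 mm beyond the post.
- button_right (a joint): The same on the -y side.
- glue_stick: White glue stick lying on the worktop, a round rod 24 mm in diameter, 94 mm long, 30 g; it can roll. Origin: underside at mid-length; its long axis is y.
- stick_mid (a point): Centre of the glue stick: mid-length, on its axis (12 mm above what it lies on).
- mug: Bystander: white mug with a blue band, 83 mm across, 94 mm high, loop handle on its -y side; origin under it.
- tape: Bystander: roll of brown tape lying flat, 96 mm across, 48 mm high; origin under its centre.
- bulb: Bystander: garlic bulb, 60 mm across, 59 mm high; origin under it.
- glass: Bystander: empty clear drinking glass, 80 mm across, 91 mm high; origin under it.
Not all that is in view belongs to the job. Of the things that look like the glue_stick, take the one that is farthest from the robot's base at the start.

How it is judged:
By the outcome, as a careful person would: the job done as asked, in the order asked, and still so for the second after the job is handed in, with the robot touching nothing.
It also fails if it takes over 72 s, if anything falls off the work surface, if the arm or the gripper's body presses on something with over 40 N, if the wrist force passes 120 N, or if a joint passes its speed limit or range.

## Working session

There is one attempt and no reset: what is moved stays moved. The work goes in short steps, Python scripts to look and compute and a shell command to move; the robot and the scene stay as the last step left them, time stands still between calls to the robot, and variables do not carry over. Pictures are saved under pics/ and viewed, and the job is handed in when it is done.

```bash
ls; mkdir -p pics
python3 - <<'E'
from rig import arm,cams
import cv2
s=arm.read_state();print(s['time'],s['ee_pos'],s['eef_rot'],s['opening'],arm.nose_length)
for n in ['scene','top','wrist']:
    cv2.imwrite(f'pics/{n}0.png',cams.get_image(n)); p=cams.camera_params(n);print(n,p)
E
```

```text
pics
0.0 [0.16077854 0.55148991 0.21262021] [[-9.60013381e-01  2.79953211e-01 -7.12259853e-04]
 [ 2.79954031e-01  9.60011975e-01 -1.65795237e-03]
 [ 2.19628898e-04 -1.79105648e-03 -9.99998372e-01]] 0.0940669125981465 0.008
scene {'fx': 423.64398392581796, 'fy': 423.64398392581796, 'cx': 279.50844566367954, 'cy': 210.87778967527098, 'cam_to_world': array([[ 0.51787399, -0.53511825,  0.66742415, -0.15620508],
       [-0.85540558, -0.31538167,  0.41087187, -0.43429326],
       [-0.00937169, -0.7836982 , -0.6210711 ,  0.71964448],
       [ 0.        ,  0.        ,  0.        ,  1.        ]])}
top {'fx': 511.7590389204026, 'fy': 511.7590389204026, 'cx': 282.6714781036268, 'cy': 212.13339398660847, 'cam_to_world': array([[ 1.22731626e-03, -9.95331141e-01,  9.65112099e-02,
         4.19212173e-01],
       [-9.99943766e-01, -2.23813699e-03, -1.03660519e-02,
         3.26459729e-03],
       [ 1.05336595e-02, -9.64930603e-02, -9.95277917e-01,
         1.50056081e+00],
       [ 0.00000000e+00,  0.00000000e+00,  0.00000000e+00,
         1.00000000e+00]])}
wrist {'fx': 374.7223847073196, 'fy': 374.7223847073196, 'cx': 287.9744209339715, 'cy': 208.26405923936164, 'cam_to_world': array([[ 0.2796602 ,  0.91961528,  0.27585849,  0.08082389],
       [ 0.96009819, -0.26748569, -0.08162637,  0.57540808],
       [-0.00127666,  0.28767889, -0.95772607,  0.38241861],
       [ 0.        ,  0.        ,  0.        ,  1.        ]])}
```

View pics/scene0.png

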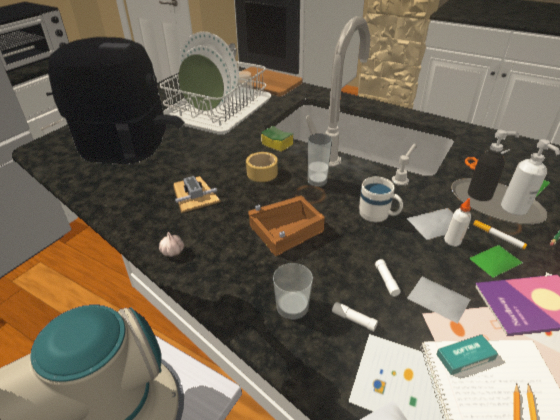

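View pics/top0.png

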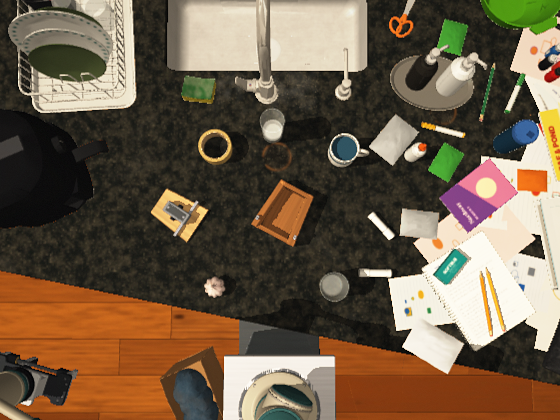

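View pics/wrist0.png

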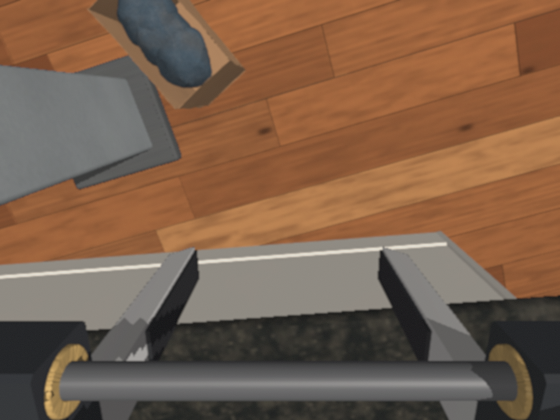

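Scene: box at top (285,212), lid on the grey-and-tan piece at (180,215). Stick candidates are the white rods at top (381,226) and (375,273). Also rod-like are the marker at (443,130) and the green marker at (515,92).

```bash
cat > h.py <<'E'
import numpy as np,cv2
from rig import arm,cams
def px(n,u,v,z,P=None):
    p=P or cams.camera_params(n);T=p['cam_to_world']
    d=T[:3,:3]@np.array([(u-p['cx'])/p['fx'],(v-p['cy'])/p['fy'],1.]);o=T[:3,3]
    return o+d*(z-o[2])/d[2]
def proj(n,X,P=None):
    p=P or cams.camera_params(n);T=p['cam_to_world'];c=T[:3,:3].T@(np.array(X)-T[:3,3])
    return np.array([p['fx']*c[0]/c[2]+p['cx'],p['fy']*c[1]/c[2]+p['cy']])
E
python3 - <<'E'
from h import *
a=cv2.imread('pics/top0.png');s=cv2.imread('pics/scene0.png')
c=a[170:300,130:410];cv2.imwrite('pics/topc.png',cv2.resize(c,None,fx=2.8,fy=2.8,interpolation=cv2.INTER_CUBIC))
c=s[160:340,140:410];cv2.imwrite('pics/scenec.png',cv2.resize(c,None,fx=2.9,fy=2.9,interpolation=cv2.INTER_CUBIC))
g=cv2.cvtColor(a,cv2.COLOR_BGR2HSV)
m=((g[...,2]>190)&(g[...,1]<60)).astype('uint8');
m[:200]=0;m[300:]=0;m[:,:350]=0;m[:,398:]=0
n,l,st,ce=cv2.connectedComponentsWithStats(m)
for i in range(1,n):
    if st[i,4]>40:
        r=cv2.minAreaRect(np.argwhere(l==i)[:,::-1].astype('float32'));b=cv2.boxPoints(r)
        w=np.array([px('top',*q,.012) for q in b]);e=[np.linalg.norm(w[0]-w[1]),np.linalg.norm(w[1]-w[2])]
        d=(w[1]-w[0]) if e[0]>e[1] else w[2]-w[1]
        print(ce[i],w.mean(0),e,np.degrees(np.arctan2(d[1],d[0])),np.linalg.norm(w.mean(0)[:2]))
E
```

```text
[380.78899083 225.91284404] [ 0.52370303 -0.29802658  0.012     ] [np.float64(0.021047645369681095), np.float64(0.09254532754741138)] -137.1371617076382 0.6025651003444953
[377.99425287 272.85057471] [ 0.38715392 -0.28554163  0.012     ] [np.float64(0.07545652707895553), np.float64(0.01725927087417493)] -89.93930134351582 0.4810635937919459
[393.51764706 288.17058824] [ 0.34280263 -0.33108506  0.012     ] [np.float64(0.023197697241639167), np.float64(0.060067935416124464)] 178.83236322411017 0.47658258206890947
```

View pics/topc.png

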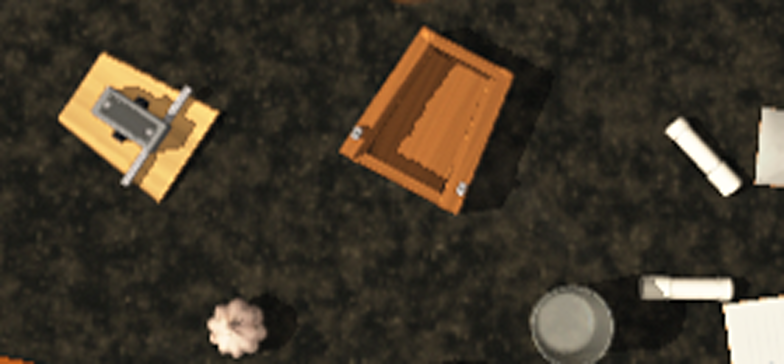

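View pics/scenec.png

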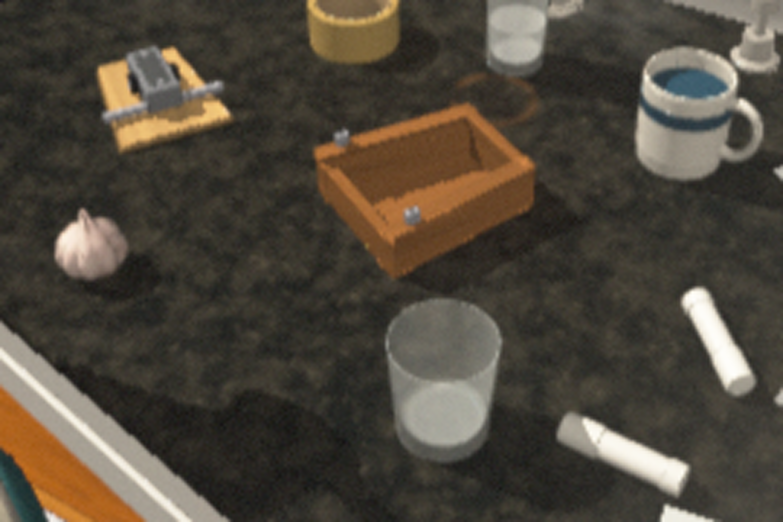

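Run:
```python
from h import *
a=cv2.imread('pics/top0.png');g=cv2.cvtColor(a,cv2.COLOR_BGR2HSV)
def quad(m):
    n,l,st,ce=cv2.connectedComponentsWithStats(m.astype('uint8'));i=1+np.argmax(st[1:,4])
    h=cv2.convexHull(np.argwhere(l==i)[:,::-1].astype('int32'))
    print(st[i],cv2.contourArea(h))
    for e in np.arange(1,8,.5):
        q=cv2.approxPolyDP(h,e,True)[:,0]
        if len(q)<=4:break
    return q
R=np.zeros(a.shape[:2],bool)
B=R.copy();B[170:255,245:325]=1
L=R.copy();L[180:250,145:215]=1
print('hsv lid',g[205,162],g[225,190],'box',g[222,262],g[190,300],'bg',g[250,250])
qb=quad(B&(g[...,1]>110)&(g[...,2]>90)&(g[...,0]<18));ql=quad(L&(g[...,2]>90)&(g[...,1]>60))
for nm,q,z in [('box',qb,.048),('lid',ql,.005)]:
    w=np.array([px('top',*p,z)[:2] for p in q]);print(nm,q.tolist(),w.round(4).tolist(),[round(np.linalg.norm(w[i]-w[i-1])*1e3) for i in range(len(w))])
print('lid centroid etc')
for u,v in [(345,150),(215,147),(213,286),(333,287),(272,125)]: print(px('top',u,v,.05).round(3))
```

```text
hsv lid [ 19 135 239] [ 20 133 241] box [ 12 166  63] [ 12 183 145] bg [26 56 32]
[ 251  179   62   68 2238] 2313.5
[151 188  44  45 763] 1049.0
box [[312, 196], [293, 246], [251, 224], [281, 179]] [[0.6066, -0.0958], [0.4637, -0.0413], [0.526, 0.0782], [0.6556, -0.0069]] [101, 153, 135, 155]
lid [[194, 202], [174, 232], [151, 213], [167, 188]] [[0.5935, 0.2481], [0.5053, 0.3048], [0.5608, 0.3732], [0.6348, 0.3282]] [90, 105, 88, 87]
lid centroid etc
[ 0.74  -0.191  0.05 ]
[0.748 0.183 0.05 ]
[0.351 0.183 0.05 ]
[ 0.349 -0.154  0.05 ]
[0.813 0.019 0.05 ]
```

```bash
cat >> h.py <<'E'
def go(X,th,say=True):
    s=arm.read_state();R=np.array(s['eef_rot']);d=R.T@(np.array(X)-s['ee_pos'])
    cur=np.degrees(np.arctan2(R[1,0],R[0,0]));t=(cur-th+180)%360-180
    print('t %.2f'%s['time'],'pos',np.round(s['ee_pos'],4),'th %.2f'%cur,'| shift',d.round(4),'spin rad %.3f'%np.radians(t),'open %.4f'%s['opening'],'F',np.round(s['wrist_force'],1))
E
python3 - <<'E'
from h import *
print(proj('top',[.524,-.298,.012]),proj('scene',[.524,-.298,.012]),proj('scene',[.387,-.29,.012]))
go([.524,-.298,.213],43)
E
```

```text
[380.48442736 225.83199775] [387.62174164 276.73690277] [360.42443614 318.29401628]
t 0.15 pos [0.1608 0.5517 0.2128] th 163.74 | shift [-5.865e-01 -7.140e-01  7.000e-04] spin rad 2.107 open 0.0945 F [0.7 0.9 0.9]
```

Run:
```python
import cv2
s=cv2.imread('pics/scene0.png')[245:345,320:420]
cv2.imwrite('pics/stickc.png',cv2.resize(s,None,fx=5,fy=5,interpolation=cv2.INTER_CUBIC))
```

```text
(no output)
```

View pics/stickc.png

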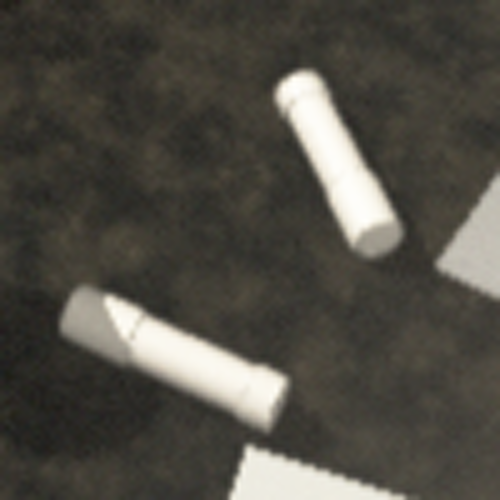

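The crop shows two identical white sticks. The one at scene (387,277), 0.60 m out, is farther than the one at (360,318), 0.48 m out, so I'm taking the first.

```bash
python3 -m inch '[[-0.037,-0.045,0,0.13,0],[-0.073,-0.089,0,0.26,0],[-0.11,-0.134,0,0.39,0],[-0.147,-0.178,0,0.53,0],[-0.183,-0.223,0,0.66,0],[-0.22,-0.268,0,0.79,0],[-0.257,-0.312,0,0.92,0],[-0.293,-0.357,0,1.05,0]]'; python3 -c "
from h import *
go([.524,-.298,.213],43)"
```

```text
time: 1.15
ee_pos: [0.3427, 0.1256, 0.2135]
eef_rot: [[-0.231, 0.973, 0.001], [0.973, 0.231, 0.0], [0.0, 0.001, -1.0]]
wrist_force: [1.1, 0.6, 0.5]
opening: 0.0939
t 1.15 pos [0.3427 0.1256 0.2135] th 103.35 | shift [-0.454   0.0786  0.0006] spin rad 1.053 open 0.0939 F [1.1 0.6 0.5]
```

```bash
python3 -m inch '[[-0.06,0.01,0,0.14,0],[-0.12,0.02,0,0.28,0],[-0.18,0.03,0,0.43,0],[-0.24,0.042,0,0.57,0],[-0.3,0.052,0,0.71,0],[-0.36,0.062,0,0.86,0],[-0.42,0.073,0,1.0,0],[-0.454,0.079,0,1.053,0]]'; python3 -c "
from h import *
go([.524,-.298,.213],43)
cv2.imwrite('pics/w1.png',cams.get_image('wrist'))
print(proj('wrist',[.524,-.298,.012]))"
```

```text
time: 2.15
ee_pos: [0.5264, -0.2985, 0.2125]
eef_rot: [[0.731, 0.682, -0.0], [0.682, -0.731, -0.0], [-0.0, -0.0, -1.0]]
wrist_force: [-0.4, 1.1, -0.4]
opening: 0.094
t 2.15 pos [ 0.5264 -0.2985  0.2125] th 43.01 | shift [-0.0014 -0.002  -0.0005] spin rad 0.000 open 0.0940 F [-0.4  1.1 -0.4]
[280.76061018 183.28305259]
```

View pics/w1.png

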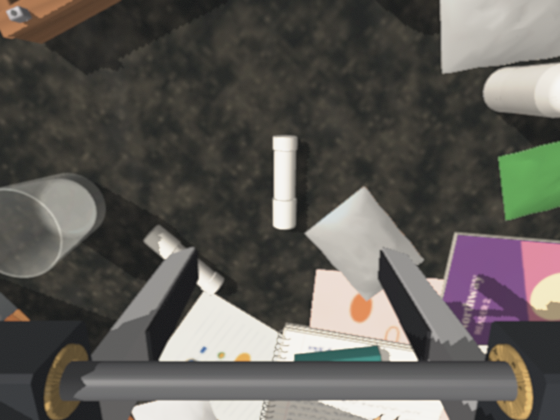

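The stick is in the wrist view at (285,182), upright in the picture and aligned with tool x. The other stick is at (185,260).

```bash
python3 -c "
from h import *
a=cv2.imread('pics/w1.png');m=(a[110:250,250:300].min(2)>130).astype('uint8');n,l,st,ce=cv2.connectedComponentsWithStats(m)
i=1+np.argmax(st[1:,4]);q=np.argwhere(l==i)[:,::-1].astype('float32')+[250,110];r=cv2.minAreaRect(q.astype('float32'));print(r)
w=px('wrist',*r[0],.014);print(w)
e1=px('wrist',285,136,.014);e2=px('wrist',285.5,229,.012);print(e1,e2,np.linalg.norm(e1-e2),(e1+e2)/2)
go([w[0],w[1],.0105],43)"
```

```text
((284.0, 182.5), (93.0, 22.0), 90.0)
[ 0.52715811 -0.29954828  0.014     ]
[ 0.56163668 -0.26900714  0.014     ] [ 0.49130408 -0.33480202  0.012     ] 0.09633089160225386 [ 0.52647038 -0.30190458  0.013     ]
t 2.20 pos [ 0.5281 -0.3023  0.2121] th 42.89 | shift [ 0.0015 -0.0034  0.2016] spin rad -0.002 open 0.0939 F [ 2.3 -3.7 -0.3]
```

```bash
python3 -m inch '[[0,0,0.05,0,0],[0,-0.001,0.1,0,0],[0,-0.001,0.15,0,0.2],[0,-0.001,0.185,0,0.4],[0,-0.001,0.201,0,0.5],[0,-0.001,0.201,0,0.6],[0,-0.001,0.201,0,1],[0,-0.001,0.201,0,1]]'; python3 -c "
from h import *
go([.5616,-.0157,.15],-27.1)"
```

```text
time: 3.2
ee_pos: [0.5261, -0.2954, 0.0141]
eef_rot: [[0.728, 0.685, 0.003], [0.685, -0.728, -0.002], [0.001, 0.003, -1.0]]
wrist_force: [0.7, -0.2, 0.4]
opening: 0.0375
t 3.20 pos [ 0.5261 -0.2954  0.0141] th 43.25 | shift [ 0.2176 -0.179  -0.1363] spin rad 1.228 open 0.0375 F [ 0.7 -0.2  0.4]
```

```bash
python3 -m inch '[[0,0,0.001,0,1],[0,0,0.001,0,1],[0,0,0.001,0,1],[0,0,-0.01,0,1],[0,0,-0.03,0,1],[0,0,-0.06,0,1],[0,0,-0.1,0,1],[0,0,-0.14,0,1]]'; python3 -c "
from h import *
go([.5616,-.0157,.15],-27.1)
cv2.imwrite('pics/w2.png',cams.get_image('wrist'))
"
```

```text
time: 4.2
ee_pos: [0.5248, -0.2946, 0.1538]
eef_rot: [[0.728, 0.685, -0.0], [0.685, -0.728, 0.0], [0.0, -0.0, -1.0]]
wrist_force: [0.1, 0.5, 0.0]
opening: 0.0227
t 4.20 pos [ 0.5248 -0.2946  0.1538] th 43.25 | shift [ 0.2179 -0.1779  0.0039] spin rad 1.228 open 0.0227 F [0.1 0.5 0. ]
```

View pics/w2.png

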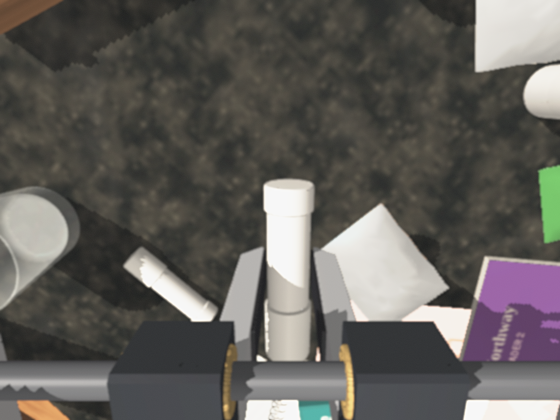

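Stick held: opening is 22.7 mm and it lies between the jaws at (290,240). Moving over the box.

```bash
python3 -m inch '[[0.03,-0.024,-0.01,0.17,1],[0.06,-0.049,-0.03,0.34,1],[0.09,-0.073,-0.05,0.51,1],[0.12,-0.098,-0.06,0.68,1],[0.15,-0.122,-0.06,0.85,1],[0.18,-0.147,-0.06,1.02,1],[0.21,-0.17,-0.06,1.19,1],[0.218,-0.178,-0.06,1.228,1]]'; python3 -c "
from h import *
go([.5616,-.0157,.15],-27.1)
P=cams.camera_params('wrist')
cv2.imwrite('pics/w3.png',cams.get_image('wrist'))
print(P['cam_to_world'].tolist())
o=np.array([.5616,-.0157]);c,s=np.cos(np.radians(-27.1)),np.sin(np.radians(-27.1))
for x,y,z in [(78,52.5,48),(78,-52.5,48),(-75,68,48),(-75,-68,48),(-45,56,60)]:
  print((x,y,z),proj('wrist',[o[0]+(c*x-s*y)/1e3,o[1]+(s*x+c*y)/1e3,z/1e3],P))
"
```

```text
time: 5.25
ee_pos: [0.5618, -0.0135, 0.2127]
eef_rot: [[0.89, -0.455, 0.0], [-0.455, -0.89, 0.001], [-0.0, -0.001, -1.0]]
wrist_force: [0.1, -1.3, -0.6]
opening: 0.0226
t 5.25 pos [ 0.5618 -0.0135  0.2127] th -27.09 | shift [0.0008 0.0021 0.0627] spin rad 0.000 open 0.0226 F [ 0.1 -1.3 -0.6]
[[-0.45505600308085714, -0.853469903290357, -0.2539944059179713, 0.6369202940150004], [-0.8904621923434102, 0.43581238064458266, 0.13093759156128082, -0.05176543692787199], [-0.0010573868933610358, 0.2857563526055889, -0.9583017212123264, 0.38222697496088814], [0.0, 0.0, 0.0, 1.0]]
(78, 52.5, 48) [229.83507684 103.14937439]
(78, -52.5, 48) [352.08314806 103.22124838]
(-75, 68, 48) [220.81788723 265.9740262 ]
(-75, -68, 48) [360.22145811 266.10787534]
(-45, 56, 60) [229.93203424 241.88127304]
```

View pics/w3.png

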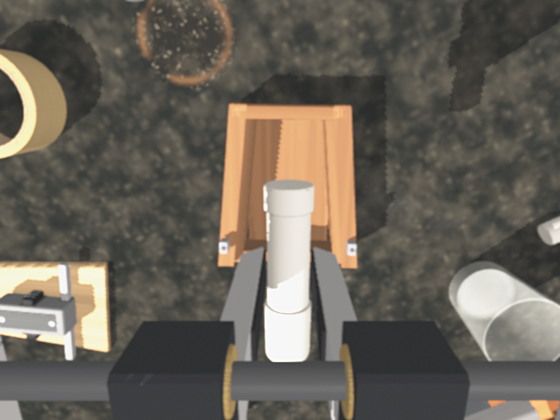

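```bash
python3 -c "
import cv2
a=cv2.imread('pics/w3.png');cv2.imwrite('pics/w3c.png',cv2.resize(a[90:285,205:370],None,fx=3,fy=3,interpolation=cv2.INTER_CUBIC))"
```

```text
(no output)
```

View pics/w3c.png

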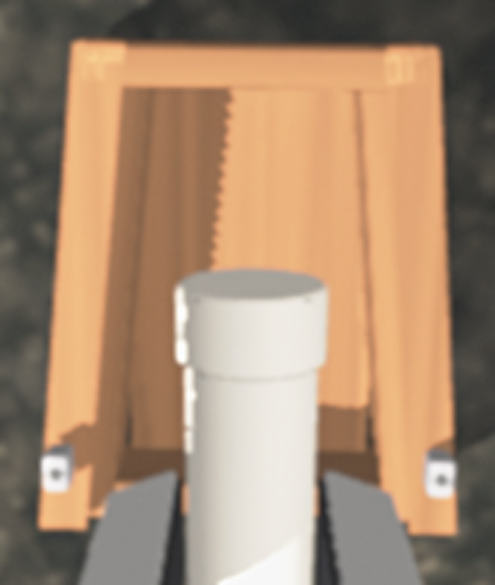

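```bash
python3 -c "
from h import *
P=cams.camera_params('wrist')
C=[px('wrist',*q,.048,P)[:2]*1e3 for q in [(229,103.7),(351.7,105.7),(218.3,266),(357.7,268)]]
M=np.array([[78,52.5],[78,-52.5],[-75,68],[-75,-68]])
print([np.linalg.norm(C[a]-C[b]).round(1) for a,b in [(0,1),(2,3),(0,2),(1,3)]])
C=np.array(C);z=lambda a:a[:,0]+1j*a[:,1]
m,c=z(M),z(C);k=((c-c.mean())*np.conj(m-m.mean())).sum()/(abs(m-m.mean())**2).sum();t=c.mean()-k*m.mean()
print(abs(k),np.degrees(np.angle(k)),t,abs(c-k*m-t))
for q in [(205+56/3,90+450/3),(205+440/3,90+457/3)]: print((px('wrist',*q,.060,P)[:2]*1e3))
k/=abs(k)
for q in [(-45,60),(-45,-60)]:
  w=k*complex(*q)+t;print('post',w)
"
```

```text
[np.float64(105.5), np.float64(136.1), np.float64(153.6), np.float64(153.5)]
1.0001186177218393 -27.867636642891753 (561.0813867942173-13.118702835890097j) [0.30522164 0.27441307 0.17299111 0.12703824]
[551.11182827  59.62758258]
[495.45910014 -44.39009019]
post (549.3458787175452+60.95745966043773j)
post (493.25421305921077-45.12611608846708j)
```

```bash
python3 -c "
from h import *
P=cams.camera_params('wrist');s=arm.read_state();R=s['eef_rot']
for q in [(290,181),(290,186),(290,200),(287,357)]: print(np.round(R.T@(px('wrist',*q,.2127+.002+(.012 if q[1]<190 else 0),P)-s['ee_pos'])*1e3,1))
y=np.radians(-27.87);d=.003
go([.5611+d*np.cos(y),-.0131+d*np.sin(y),.0175],-27.87)"
```

```text
[ 50.    0.6 -14.1]
[ 47.8   0.6 -14.1]
[38.4  0.6 -2.1]
[-47.8  -0.8  -2. ]
t 5.30 pos [ 0.5616 -0.0129  0.2126] th -27.09 | shift [0.0028 0.0008 0.1951] spin rad 0.014 open 0.0227 F [ 0.6 -0.3 -0.8]
```

```bash
python3 -m inch '[[0.001,0,0.05,0.014,1],[0.002,0.001,0.1,0.014,1],[0.002,0.001,0.15,0.014,1],[0.002,0.001,0.175,0.014,1],[0.002,0.001,0.186,0.014,1],[0.002,0.001,0.19,0.014,1],[0.002,0.001,0.192,0.014,1],[0.002,0.001,0.192,0.014,1]]'; python3 -c "
from h import *
go([.5611,-.0131,.0175],-27.87)"
```

```text
time: 6.3
ee_pos: [0.5639, -0.0177, 0.0214]
eef_rot: [[0.884, -0.468, 0.002], [-0.468, -0.884, -0.0], [0.002, -0.001, -1.0]]
wrist_force: [-0.3, 0.5, 0.5]
opening: 0.023
t 6.30 pos [ 0.5639 -0.0177  0.0214] th -27.91 | shift [-0.0046 -0.0027  0.0039] spin rad -0.001 open 0.0230 F [-0.3  0.5  0.5]
```

```bash
python3 -m inch '[[0,0,0.002,0,1],[0,0,0.002,0,1],[0,0,0.002,0,0.75],[0,0,0.002,0,0.6],[0,0,0.002,0,0.55],[0,0,0.002,0,0.55],[0,0,0.002,0,0.55],[0,0,0.002,0,0.55]]'; python3 -c "
from h import *
go([.5611,-.0131,.2],-27.87)"
```

```text
time: 7.3
ee_pos: [0.5632, -0.0175, 0.0184]
eef_rot: [[0.884, -0.468, -0.0], [-0.468, -0.884, 0.0], [-0.0, -0.0, -1.0]]
wrist_force: [0.1, 0.3, -0.3]
opening: 0.0419
t 7.30 pos [ 0.5632 -0.0175  0.0184] th -27.92 | shift [-0.0039 -0.003  -0.1816] spin rad -0.001 open 0.0419 F [ 0.1  0.3 -0.3]
```

```bash
python3 -m inch '[[0,0,-0.02,0,0.55],[0,0,-0.06,0,0.55],[0,0,-0.11,0,0.55],[0,0,-0.17,0,0.4],[0,0,-0.19,0,0.3],[0,0,-0.19,0,0.2],[0,0,-0.19,0,0],[0,0,-0.19,0,0]]'
cat > fit.py <<'E'
from h import *
z=lambda a:np.array(a)[:,0]+1j*np.array(a)[:,1]
def fit(M,C):
    m,c=z(M),z(C);k=((c-c.mean())*np.conj(m-m.mean())).sum()/(abs(m-m.mean())**2).sum();t=c.mean()-k*m.mean()
    print('scale %.3f yaw %.2f origin'%(abs(k),np.degrees(np.angle(k))),t.round(5),'res mm',(abs(c-k*m-t)).round(5)*1)
    return k,t
E
python3 -c "
from fit import *
P=cams.camera_params('wrist');s=arm.read_state();print(s['ee_pos'])
cv2.imwrite('pics/w4.png',cams.get_image('wrist'))
C=[px('top',*q,.003)[:2]*1e3 for q in [(166.8,188.6),(150.7,211.8),(187.1,242.5),(208.6,209.3)]]
fit([[68,-44.5],[68,44.5],[-68,58],[-68,-58]],C)
"
```

```text
time: 8.3
ee_pos: [0.5622, -0.0174, 0.2066]
eef_rot: [[0.884, -0.468, -0.004], [-0.468, -0.884, 0.001], [-0.003, 0.001, -1.0]]
wrist_force: [0.1, 0.3, 0.0]
opening: 0.0887
[ 0.56219743 -0.01740524  0.20659777]
scale 0.999 yaw 57.14 origin (561.2383+293.87695j) res mm [3.16318 3.81598 2.02003 0.76485]
```

View pics/w4.png

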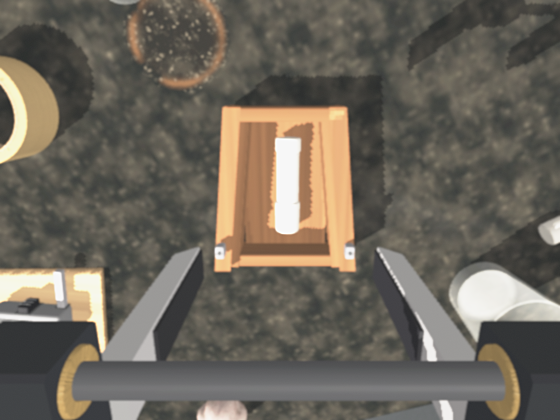

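Stick lies flat in the box at (287,185) along its axis. Re-fitting the box from this settled view, then going to the lid.

```bash
python3 -c "
from fit import *
a=cv2.imread('pics/w4.png');cv2.imwrite('pics/w4c.png',cv2.resize(a[95:285,200:370],None,fx=3,fy=3,interpolation=cv2.INTER_CUBIC))
go([.561,.294,.20],57.1)"
```

```text
t 8.35 pos [ 0.5624 -0.0174  0.2068] th -27.92 | shift [-0.147  -0.2745  0.007 ] spin rad -1.484 open 0.0920 F [-0.7  1.2  0.8]
```

View pics/w4c.png

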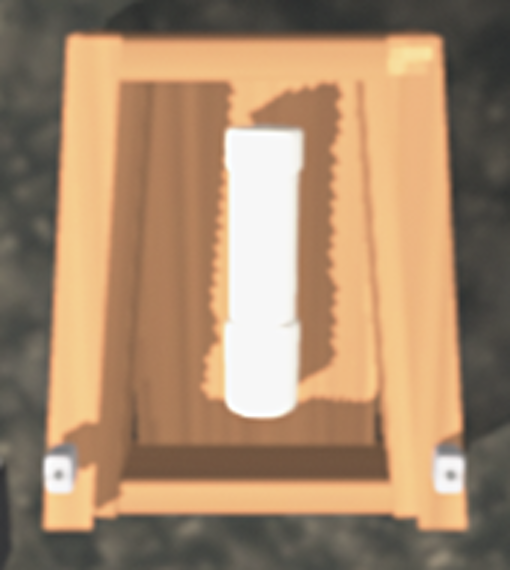

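```bash
python3 -c "
from fit import *
P=cams.camera_params('wrist')
g=lambda p:(200+p[0]/3,95+p[1]/3)
C=[px('wrist',*g(q),.048,P)[:2]*1e3 for q in [(67,34),(442,34),(43,530),(468,529)]]
fit([[78,52.5],[78,-52.5],[-75,68],[-75,-68]],C)
C=[px('wrist',*g(q),.060,P)[:2]*1e3 for q in [(60,470),(449,470)]];print(C,np.linalg.norm(C[0]-C[1]))
fit([[-51,60],[-51,-60]],C)
"
python3 -m inch '[[-0.02,-0.034,0,-0.18,0],[-0.04,-0.068,0,-0.36,0],[-0.06,-0.104,0,-0.54,0],[-0.08,-0.14,0,-0.72,0],[-0.1,-0.174,0,-0.9,0],[-0.12,-0.209,0,-1.08,0],[-0.14,-0.244,0,-1.26,0],[-0.147,-0.274,0,-1.43,0]]'
```

```text
scale 1.004 yaw -27.88 origin (561.59262-13.7816j) res mm [0.05225 0.16206 0.11563 0.17759]
[array([545.69817975,  61.81654729]), array([490.28642862, -42.78468876])] 118.37179032457006
scale 0.986 yaw -27.91 origin (562.44783-14.03406j) res mm [0. 0.]
time: 9.35
ee_pos: [0.5606, 0.295, 0.2074]
eef_rot: [[0.582, 0.813, -0.002], [0.813, -0.582, -0.0], [-0.002, -0.001, -1.0]]
wrist_force: [-0.7, 0.0, 0.5]
opening: 0.094
```

```bash
python3 -m inch '[[0,0,0,-0.05,0],[0,0,0,-0.05,0],[0,0,0,-0.05,0],[0,0,0,-0.05,0],[0,0,0,-0.05,0],[0,0,0,-0.05,0],[0,0,0,-0.05,0],[0,0,0,-0.05,0]]'; python3 -c "
from fit import *
go([.561,.294,.20],57.1)
a=cams.get_image('wrist');cv2.imwrite('pics/w5.png',a)
cv2.imwrite('pics/w5c.png',cv2.resize(a[90:290,200:380],None,fx=3,fy=3,interpolation=cv2.INTER_CUBIC))"
```

```text
time: 10.35
ee_pos: [0.5616, 0.2934, 0.2085]
eef_rot: [[0.546, 0.838, 0.0], [0.838, -0.546, 0.0], [0.0, 0.0, -1.0]]
wrist_force: [0.1, 0.2, -0.3]
opening: 0.0939
t 10.35 pos [0.5616 0.2934 0.2085] th 56.88 | shift [ 0.0002 -0.0008  0.0085] spin rad -0.004 open 0.0939 F [ 0.1  0.2 -0.3]
```

View pics/w5.png

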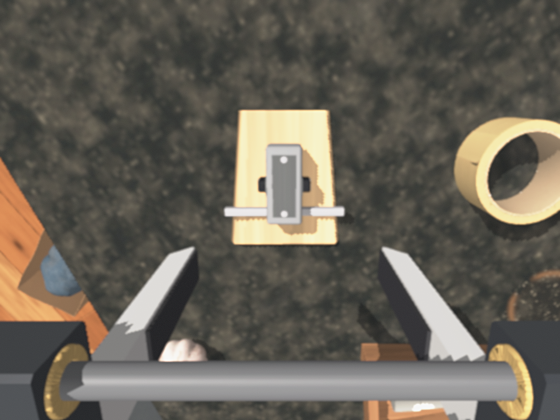

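View pics/w5c.png

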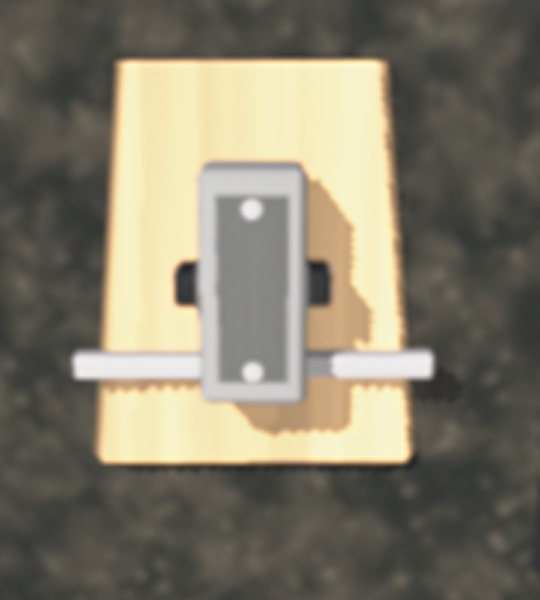

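Lid at (284,178), narrow end up, black buttons at (262,184) and (307,184). Fitting its corners and the catch tips.

```bash
python3 -c "
from fit import *
P=cams.camera_params('wrist')
g=lambda p:(200+p[0]/3,90+p[1]/3)
C=[px('wrist',*g(q),.0,P)[:2]*1e3 for q in [(116,61),(386,61),(97,464),(413,464)]]
print(np.linalg.norm(C[0]-C[1]),np.linalg.norm(C[2]-C[3]))
fit([[68,44.5],[68,-44.5],[-68,58],[-68,-58]],C)
C=[px('wrist',*g(q),.021,P)[:2]*1e3 for q in [(73,365),(434,365)]];fit([[-30,60],[-30,-60]],C)
C=[px('wrist',*g(q),.036,P)[:2]*1e3 for q in [(176,284),(330,284)]];fit([[0,25],[0,-25]],C)
"
```

```text
87.91141343667518 114.23370512821184
scale 1.018 yaw 57.15 origin (559.46031+295.48111j) res mm [1.8829  1.8821  2.34984 2.34935]
scale 1.000 yaw 56.88 origin (561.5277+298.20933j) res mm [0. 0.]
scale 0.960 yaw 56.89 origin (562.12055+299.07796j) res mm [0. 0.]
```

```bash
python3 -m inch '[[0.003,-0.002,0.05,0,0],[0.003,-0.002,0.1,0,0],[0.003,-0.002,0.15,0,0],[0.003,-0.002,0.175,0,0.1],[0.003,-0.002,0.187,0,0.2],[0.003,-0.002,0.187,0,0.3],[0.003,-0.002,0.187,0,0.35],[0.003,-0.002,0.187,0,0.35]]'; python3 -c "
from fit import *
go([.5612,.2973,.0205],56.9)
a=cams.get_image('wrist');cv2.imwrite('pics/w6.png',a)"
```

```text
time: 11.4
ee_pos: [0.5625, 0.2974, 0.0229]
eef_rot: [[0.546, 0.838, 0.003], [0.838, -0.546, 0.001], [0.002, 0.002, -1.0]]
wrist_force: [-0.5, -1.1, 0.2]
opening: 0.0615
t 11.40 pos [0.5625 0.2974 0.0229] th 56.89 | shift [-0.0008 -0.001   0.0024] spin rad -0.000 open 0.0615 F [-0.5 -1.1  0.2]
```

View pics/w6.png

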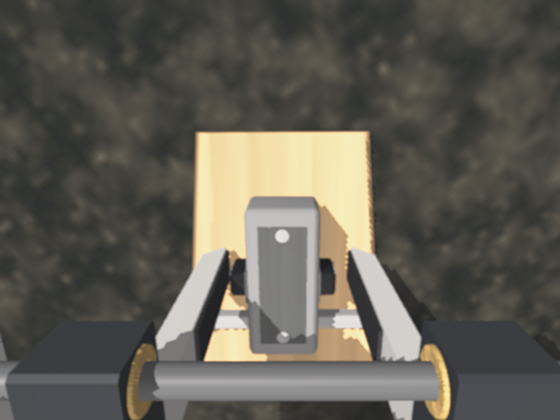

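```bash
python3 -c "
from fit import *
P=cams.camera_params('wrist');s=arm.read_state();R=s['eef_rot'];print(s['ee_pos'])
for q in [(239,276),(327,276)]: print(np.round(R.T@(px('wrist',*q,.027,P)-s['ee_pos'])*1e3,1))
for q in [(239,262),(327,292)]: print('top edge',np.round(R.T@(px('wrist',*q,.036,P)-s['ee_pos'])*1e3,1))
"
```

```text
[0.56229984 0.29734444 0.02276451]
[  0.4 -23.3  -4.3]
[ 0.4 19.6 -4.2]
top edge [ 12.  -21.7 -13.2]
top edge [ -3.3  18.8 -13.2]
```

```bash
python3 -m inch '[[0,-0.001,0.002,0,0.4],[0,-0.001,0.002,0,0.45],[0,-0.001,0.002,0,0.5],[0,-0.001,0.002,0,0.6],[0,-0.001,0.002,0,1],[0,-0.001,0.002,0,1],[0,-0.001,0.002,0,1],[0,-0.001,0.002,0,1]]'; python3 -c "
from fit import *
go([.5612,.2973,.0205],56.9)
a=cams.get_image('wrist');cv2.imwrite('pics/w7.png',a)"
```

```text
time: 12.45
ee_pos: [0.5604, 0.2977, 0.0195]
eef_rot: [[0.546, 0.838, -0.0], [0.838, -0.546, 0.0], [-0.0, -0.001, -1.0]]
wrist_force: [-2.3, 1.6, 1.7]
opening: 0.0338
t 12.45 pos [0.5604 0.2977 0.0195] th 56.88 | shift [ 0.0001  0.0008 -0.001 ] spin rad -0.000 open 0.0338 F [-2.3  1.6  1.7]
```

View pics/w7.png

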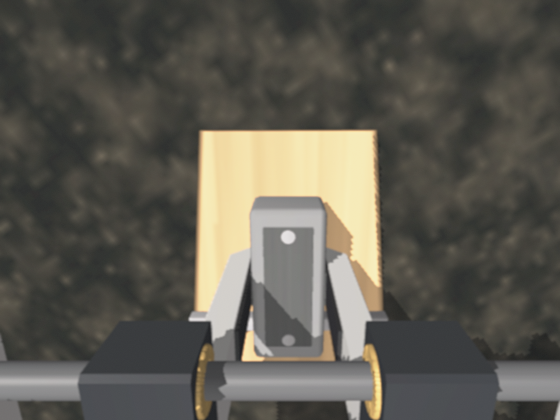

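Both buttons are pinched (opening 33.8 mm, target 34). Lifting and turning toward the box.

```bash
python3 -m inch '[[0,0,-0.01,0,1],[0,0,-0.03,0,1],[0,0,-0.06,0,1],[0,0,-0.09,0,1],[-0.01,0,-0.12,0.1,1],[-0.03,0,-0.13,0.25,1],[-0.06,0,-0.13,0.4,1],[-0.09,0,-0.13,0.55,1]]'; python3 -c "
from fit import *
go([.4845,.0272,.15],-27.88)"
```

```text
time: 13.5
ee_pos: [0.5115, 0.2212, 0.1499]
eef_rot: [[0.906, 0.424, 0.001], [0.424, -0.906, -0.0], [0.001, 0.001, -1.0]]
wrist_force: [-0.4, 1.1, -2.2]
opening: 0.034
t 13.50 pos [0.5115 0.2212 0.1499] th 25.11 | shift [-1.067e-01  1.642e-01 -1.000e-04] spin rad 0.925 open 0.0340 F [-0.4  1.1 -2.2]
```

```bash
python3 -m inch '[[-0.015,0.025,0,0.14,1],[-0.03,0.05,0,0.28,1],[-0.047,0.075,0,0.42,1],[-0.063,0.1,0,0.56,1],[-0.08,0.125,0,0.7,1],[-0.095,0.15,0,0.84,1],[-0.107,0.164,0,0.925,1],[-0.107,0.164,0,0.925,1]]'; python3 -c "
from fit import *
go([.4845,.0272,.15],-27.88)
for n in ['wrist','scene','top']: cv2.imwrite('pics/%s8.png'%n,cams.get_image(n))
"
```

```text
time: 14.5
ee_pos: [0.4851, 0.027, 0.1498]
eef_rot: [[0.885, -0.465, 0.001], [-0.465, -0.885, -0.0], [0.001, 0.0, -1.0]]
wrist_force: [-0.1, -0.2, -2.4]
opening: 0.0337
t 14.50 pos [0.4851 0.027  0.1498] th -27.70 | shift [-0.0006  0.0001 -0.0002] spin rad 0.003 open 0.0337 F [-0.1 -0.2 -2.4]
```

View pics/wrist8.png

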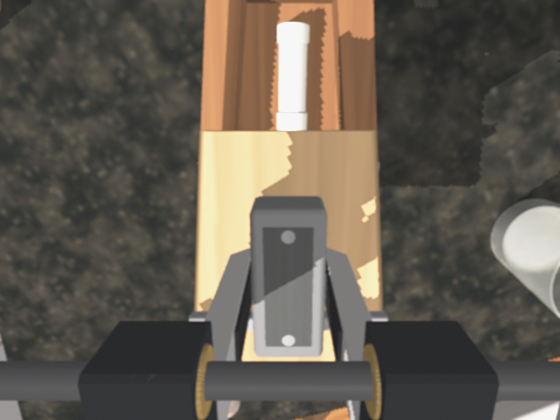

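View pics/scene8.png

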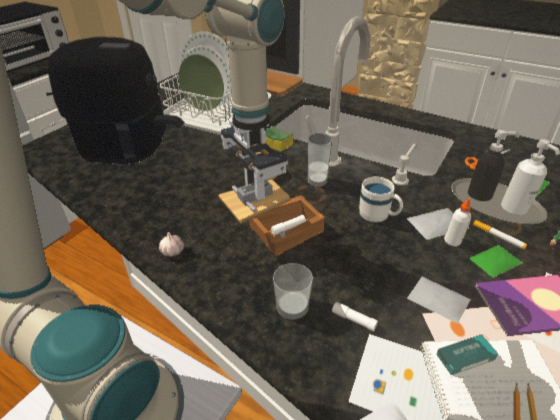

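```bash
python3 -c "
from fit import *
P=cams.camera_params('wrist');s=arm.read_state();R=s['eef_rot'];zb=s['ee_pos'][2]-.0195
a=cv2.imread('pics/wrist8.png');cv2.imwrite('pics/w8c.png',cv2.resize(a[100:340,180:400],None,fx=2.5,fy=2.5,interpolation=cv2.INTER_CUBIC))
for q in [(201,131),(378.5,131)]: print(np.round(R.T@(px('wrist',*q,zb,P)-s['ee_pos'])*1e3,1))
for q in [(204,131),(376,131)]: print('top',np.round(R.T@(px('wrist',*q,zb+.01,P)-s['ee_pos'])*1e3,1))
for q in [(288,237),(288,341)]: print('screws',np.round(R.T@(px('wrist',*q,zb+.038,P)-s['ee_pos'])*1e3,1))
"
```

```text
[ 67.9 -43.5  19.6]
[67.9 44.6 19.5]
top [ 68.8 -39.8   9.6]
top [68.8 41.   9.5]
screws [ 26.3  -0.3 -18.5]
screws [-25.9  -0.3 -18.5]
```

View pics/w8c.png

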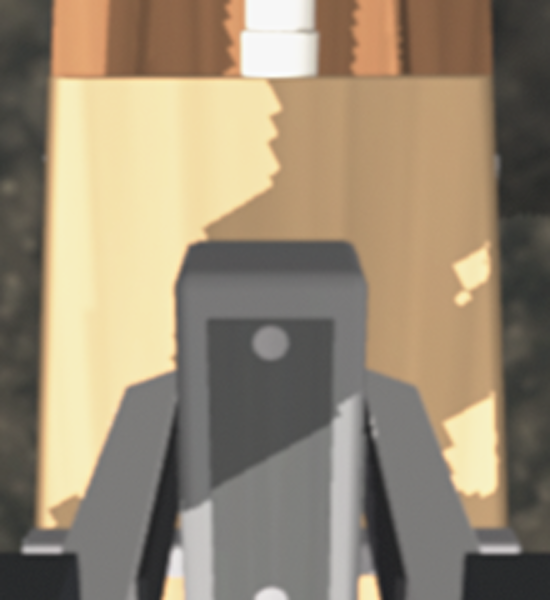

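```bash
python3 -m inch '[[0,0,0.02,0.003,1],[0,0,0.045,0.003,1],[0,0,0.06,0.003,1],[0,0,0.07,0.003,1],[0,0,0.078,0.003,1],[0,0,0.084,0.003,1],[0,0,0.089,0.003,1],[0,0,0.091,0.003,1]]'; python3 -c "
from fit import *
go([.4845,.0272,.0575],-27.88)
cv2.imwrite('pics/wrist9.png',cams.get_image('wrist'))
cv2.imwrite('pics/scene9.png',cv2.resize(cams.get_image('scene')[120:270,180:360],None,fx=4,fy=4,interpolation=cv2.INTER_CUBIC))
"
```

```text
time: 15.65
ee_pos: [0.4852, 0.0281, 0.0584]
eef_rot: [[0.885, -0.466, 0.0], [-0.466, -0.885, 0.0], [0.0, -0.0, -1.0]]
wrist_force: [0.5, -0.3, -2.1]
opening: 0.0343
t 15.65 pos [0.4852 0.0281 0.0584] th -27.80 | shift [-0.0002  0.0011  0.0009] spin rad 0.001 open 0.0343 F [ 0.5 -0.3 -2.1]
```

View pics/wrist9.png

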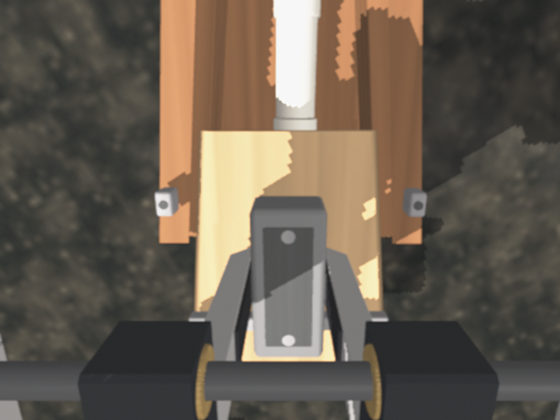

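View pics/scene9.png

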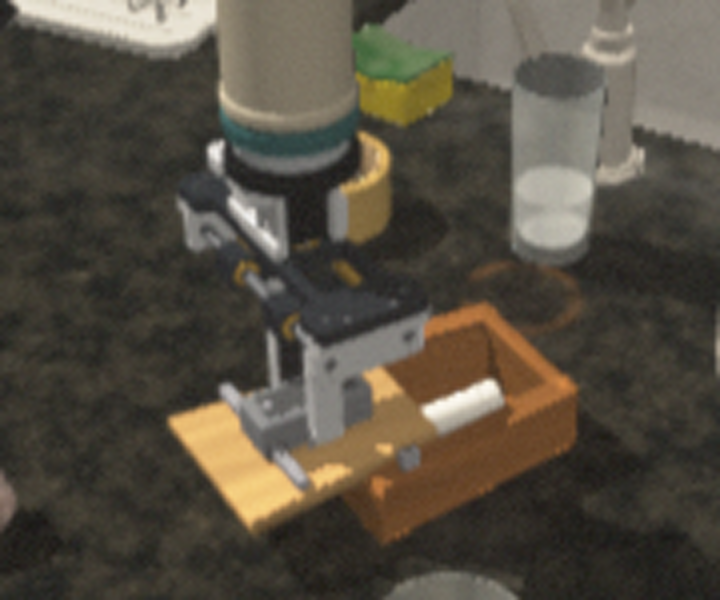

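Lid sits between the rails, centred: posts' inner edges are at 177 and 405, lid centre at 290. Lowering onto the ledges and starting the slide.

```bash
python3 -m inch '[[0,0,0.001,0.001,1],[0,0,0.001,0.001,1],[0.005,0,0.001,0.001,1],[0.012,0,0.001,0.001,1],[0.02,0,0.001,0.001,1],[0.028,0,0.001,0.001,1],[0.035,0,0.001,0.001,1],[0.035,0,0.001,0.001,1]]'
cat >> fit.py <<'E'
K=np.exp(1j*np.radians(-27.88));O=.5614-.0135j
def rel():
    s=arm.read_state();p=s['ee_pos'];w=(p[0]+1j*p[1]-O)/K;R=s['eef_rot'];f=np.array(s['wrist_force'])
    fb=(f[0]+1j*f[1])/K
    print('t %.2f box x %.1f (home -7) y %.1f z %.1f dyaw %.2f | F along %.1f lat %.1f z %.1f open %.4f'%(s['time'],w.real*1e3,w.imag*1e3,p[2]*1e3,np.degrees(np.arctan2(R[1,0],R[0,0]))+27.88,fb.real,fb.imag,f[2],s['opening']),'T',np.round(s['ft_torque'],2))
E
python3 -c "
from fit import *
rel()"
```

```text
time: 16.75
ee_pos: [0.5172, 0.0114, 0.0575]
eef_rot: [[0.884, -0.468, 0.001], [-0.468, -0.884, -0.0], [0.001, -0.0, -1.0]]
wrist_force: [0.1, -0.7, -1.1]
opening: 0.0339
t 16.75 box x -50.7 (home -7) y 1.3 z 57.5 dyaw -0.00 | F along 0.4 lat -0.6 z -1.1 open 0.0339 T [0.01 0.05 0.  ]
```

```bash
python3 -m inch '[[0.005,0.001,0.001,0,1],[0.012,0.001,0.001,0,1],[0.018,0.001,0.001,0,1],[0.024,0.001,0.001,0,1],[0.028,0.001,0.001,0,1],[0.03,0.001,0.001,0,1],[0.03,0.001,0.001,0,1],[0.03,0.001,0.001,0,1]]'; python3 -c "
from fit import *
rel()
cv2.imwrite('pics/wrist10.png',cams.get_image('wrist'))"
```

```text
time: 17.75
ee_pos: [0.5406, -0.0021, 0.0574]
eef_rot: [[0.884, -0.467, -0.002], [-0.467, -0.884, 0.002], [-0.003, -0.0, -1.0]]
wrist_force: [-4.3, 1.9, 7.4]
opening: 0.034
t 17.75 box x -23.8 (home -7) y 0.4 z 57.4 dyaw 0.01 | F along -4.7 lat -0.4 z 7.4 open 0.0340 T [ 0.59  0.77 -0.01]
```

View pics/wrist10.png

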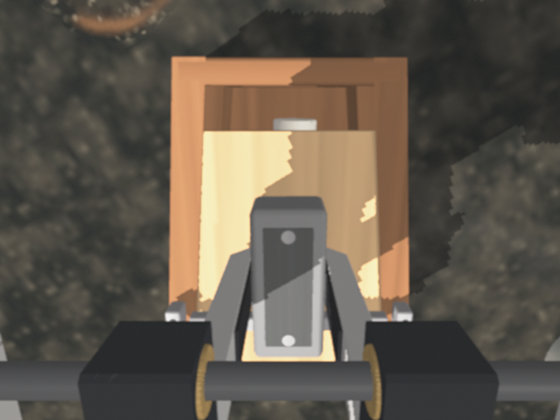

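```bash
python3 -m inch '[[0.002,0,-0.0005,0,1],[0.004,0,-0.0005,0,1],[0.006,0,-0.0005,0,1],[0.008,0,-0.0005,0,1],[0.01,0,-0.0005,0,1],[0.012,0,-0.0005,0,1],[0.013,0,-0.0005,0,1],[0.013,0,-0.0005,0,1]]'; python3 -c "
from fit import *
rel()"
```

```text
time: 18.8
ee_pos: [0.5521, -0.0085, 0.0574]
eef_rot: [[0.884, -0.468, -0.003], [-0.468, -0.884, 0.001], [-0.003, 0.0, -1.0]]
wrist_force: [-5.7, 2.5, 7.5]
opening: 0.0339
t 18.80 box x -10.6 (home -7) y 0.0 z 57.4 dyaw 0.01 | F along -6.2 lat -0.5 z 7.5 open 0.0339 T [0.65 0.9  0.11]
```

```bash
python3 -m inch '[[0.001,0,0,0,1],[0.0015,0,0,0,1],[0.002,0,0,0,1],[0.0025,0,0,0,1],[0.003,0,0,0,1],[0.003,0,0,0,1],[0.003,0,0,0,1],[0.003,0,0,0,1]]'; python3 -c "
from fit import *
rel()"
```

```text
time: 19.8
ee_pos: [0.5532, -0.0092, 0.0574]
eef_rot: [[0.884, -0.468, -0.006], [-0.468, -0.884, 0.002], [-0.006, 0.0, -1.0]]
wrist_force: [-7.9, 4.6, 9.8]
opening: 0.0338
t 19.80 box x -9.2 (home -7) y -0.1 z 57.4 dyaw -0.01 | F along -9.1 lat 0.4 z 9.8 open 0.0338 T [ 0.85  1.24 -0.03]
```

```bash
python3 -m inch '[[0.001,0,-0.0005,0,1],[0.002,0,-0.0005,0,1],[0.003,0,-0.0005,0,1],[0.003,0,-0.0005,0,1],[0.0035,0,-0.0005,0,1],[0.004,0,-0.0005,0,1],[0.004,0,-0.0005,0,1],[0.004,0,-0.0005,0,1]]'; python3 -c "
from fit import *
rel()"
```

```text
time: 20.8
ee_pos: [0.5546, -0.01, 0.0574]
eef_rot: [[0.884, -0.468, -0.01], [-0.468, -0.884, 0.004], [-0.011, 0.001, -1.0]]
wrist_force: [-9.9, 6.4, 10.5]
opening: 0.034
t 20.80 box x -7.6 (home -7) y -0.0 z 57.4 dyaw -0.04 | F along -11.8 lat 1.1 z 10.5 open 0.0340 T [ 1.19  1.77 -0.11]
```

```bash
python3 -m inch '[[0.001,0,-0.0005,0,1],[0.002,0,-0.0005,0,1],[0.003,0,-0.0005,0,1],[0.004,0,-0.0005,0,1],[0.005,0,-0.0005,0,1],[0.006,0,-0.0005,0,1],[0.006,0,-0.0005,0,1],[0.006,0,-0.0005,0,1]]'; python3 -c "
from fit import *
rel()
cv2.imwrite('pics/wrist11.png',cams.get_image('wrist'))"
```

```text
time: 21.8
ee_pos: [0.555, -0.0102, 0.0573]
eef_rot: [[0.883, -0.469, -0.02], [-0.469, -0.883, 0.009], [-0.022, 0.001, -1.0]]
wrist_force: [-16.1, 11.2, 14.6]
opening: 0.0336
t 21.80 box x -7.1 (home -7) y -0.1 z 57.3 dyaw -0.07 | F along -19.5 lat 2.4 z 14.6 open 0.0336 T [ 2.09  3.07 -0.08]
```

View pics/wrist11.png

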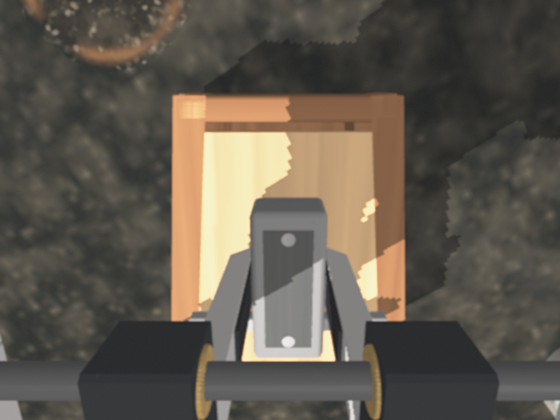

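```bash
python3 -m inch '[[0,0,-0.0005,0,1],[0,0,-0.001,0,1],[0.001,0,-0.001,0,1],[0.0015,0,-0.001,0,1],[0.002,0,-0.001,0,1],[0.002,0,-0.001,0,1],[0.002,0,-0.001,0,1],[0.002,0,-0.001,0,1]]'; python3 -c "
from fit import *
rel()"
```

```text
time: 22.85
ee_pos: [0.5552, -0.0104, 0.0572]
eef_rot: [[0.883, -0.469, -0.023], [-0.469, -0.883, 0.01], [-0.025, 0.002, -1.0]]
wrist_force: [-17.9, 11.5, 11.1]
opening: 0.0337
t 22.85 box x -6.9 (home -7) y -0.1 z 57.2 dyaw -0.09 | F along -21.2 lat 1.8 z 11.1 open 0.0337 T [ 2.46  3.13 -0.04]
```

```bash
python3 -m inch '[[-0.002,0,0,0,1],[-0.004,0,0,0,1],[-0.006,0,0,0,1],[-0.008,0,0,0,1],[-0.008,0,0,0,1],[-0.008,0,0,0,1],[-0.008,0,0,0,1],[-0.008,0,0,0,1]]'; python3 -c "
from fit import *
rel()"
```

```text
time: 23.85
ee_pos: [0.5554, -0.0104, 0.0572]
eef_rot: [[0.884, -0.468, -0.01], [-0.468, -0.884, 0.004], [-0.01, 0.001, -1.0]]
wrist_force: [-6.0, 4.7, -0.2]
opening: 0.0335
t 23.85 box x -6.8 (home -7) y -0.1 z 57.2 dyaw -0.03 | F along -7.5 lat 1.3 z -0.2 open 0.0335 T [ 1.08  1.33 -0.07]
```

```bash
python3 -m inch '[[-0.0015,0,0,0,1],[-0.003,0,0,0,1],[-0.004,0,0,0,1],[-0.004,0,0,0,1],[-0.004,0,0,0,0.6],[-0.004,0,0,0,0.45],[-0.004,0,0,0,0.38],[-0.004,0,0,0,0.38]]'; python3 -c "
from fit import *
rel()"
```

```text
time: 24.85
ee_pos: [0.558, -0.011, 0.0603]
eef_rot: [[0.884, -0.467, 0.004], [-0.467, -0.884, -0.001], [0.004, -0.001, -1.0]]
wrist_force: [-0.9, 0.5, 0.1]
opening: 0.0581
t 24.85 box x -4.2 (home -7) y 0.6 z 60.3 dyaw 0.02 | F along -1.0 lat 0.0 z 0.1 open 0.0581 T [0.05 0.12 0.02]
```

```bash
python3 -m inch '[[0,0,-0.005,0,0.38],[0,0,-0.015,0,0.38],[0,0,-0.035,0,0.38],[0,0,-0.065,0,0.38],[0,0,-0.1,0,0.38],[0,0,-0.14,0,0.38],[0,0,-0.14,0,0.38],[0,0,-0.14,0,0.38]]'; python3 -c "
from fit import *
rel()
P=cams.camera_params('wrist')
a=cams.get_image('wrist');cv2.imwrite('pics/wrist12.png',a)
cv2.imwrite('pics/w12c.png',cv2.resize(a[90:290,200:380],None,fx=3,fy=3,interpolation=cv2.INTER_CUBIC))
cv2.imwrite('pics/scene12.png',cv2.resize(cams.get_image('scene')[150:350,140:410],None,fx=2.9,fy=2.9,interpolation=cv2.INTER_CUBIC))"
```

```text
time: 25.85
ee_pos: [0.5558, -0.0105, 0.1988]
eef_rot: [[0.884, -0.467, -0.0], [-0.467, -0.884, 0.0], [-0.0, 0.0, -1.0]]
wrist_force: [-0.4, 0.5, -0.8]
opening: 0.058
t 25.85 box x -6.3 (home -7) y 0.1 z 198.8 dyaw 0.02 | F along -0.6 lat 0.3 z -0.8 open 0.0580 T [0.04 0.11 0.02]
```

View pics/w12c.png

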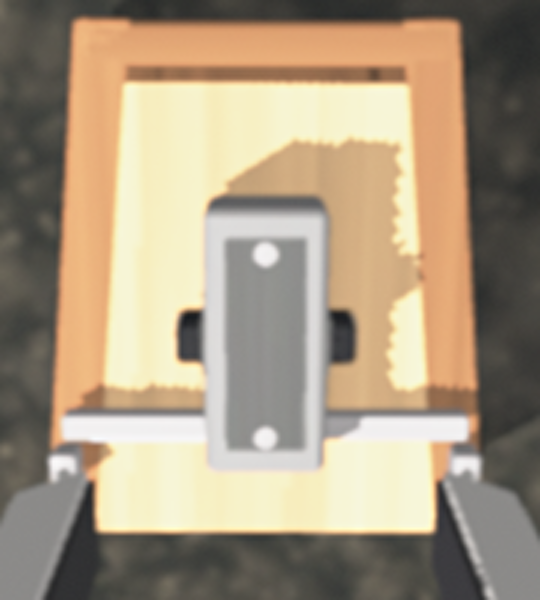

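View pics/scene12.png

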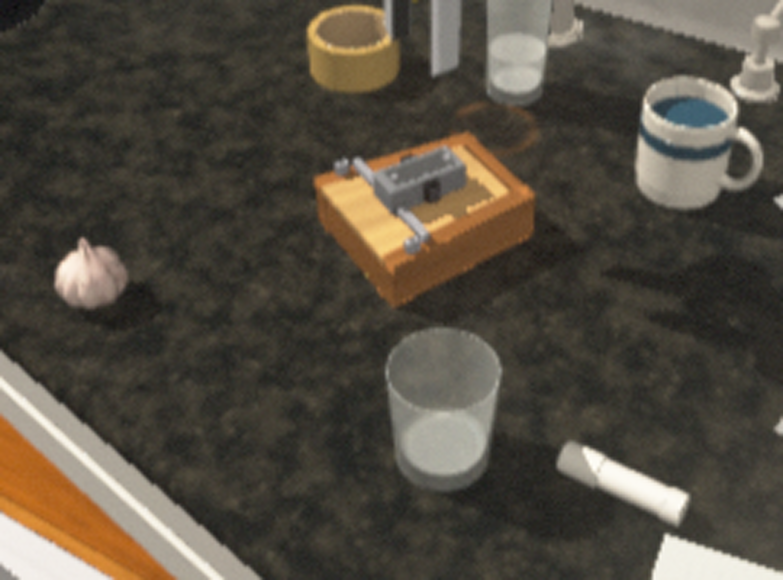

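```bash
python3 -c "
from fit import *
P=cams.camera_params('wrist')
def b(q,z,o=(200,90)):
    w=px('wrist',o[0]+q[0]/3,o[1]+q[1]/3,z,P);c=(w[0]+1j*w[1]-O)/K*1e3;return round(c.real,1),round(c.imag,1)
print('box far edge (78)',b((270,20),.048),'lid narrow (61)',b((266,83),.048),'lid wide (-75)',b((266,532),.048))
print('screw heads',b((265,254),.076),b((265,438),.076),'home mid -7')
print('tongue tips',b((62,425),.059),b((468,428),.059),'y +-60; buttons',b((178,337),.074),b((356,337),.074))
"
```

```text
box far edge (78) (np.float64(77.0), np.float64(-1.5)) lid narrow (61) (np.float64(60.3), np.float64(-0.5)) lid wide (-75) (np.float64(-75.6), np.float64(-0.6))
screw heads (np.float64(18.1), np.float64(-0.2)) (np.float64(-33.7), np.float64(-0.2)) home mid -7
tongue tips (np.float64(-36.2), np.float64(58.9)) (np.float64(-37.0), np.float64(-59.5)) y +-60; buttons (np.float64(-5.2), np.float64(23.4)) (np.float64(-5.2), np.float64(-24.9))
```

The scene crop shows both catches out behind the posts, and the garlic, mug, tape and glass standing where they were. Handing in.

```bash
python3 -c "
from rig import hand_in
print(hand_in())"
```

```text
the job is handed in; nothing more can be done
None
```

The glue stick is in the wooden box and the lid is shut and latched; I handed the job in at about 26 s of the 72 s allowed.

**Stick:** I took the one farthest from the base, 0.60 m out against 0.48 m for the other. I laid it along the box's axis and saw it lying flat in the cavity.

**Lid:** I pinched both buttons, with the jaws reading 34 mm as expected. I lowered the lid 80 mm short of home and slid it in narrow end first. I pushed until the wrist read 21 N; some of that was drag on the ledges. It stopped about 0.1 mm past home by the arm's reading. I then eased the push off before letting go.

**Last checks:**
- **Catches:** both have sprung out behind their posts, with tips measured at about ±59 mm against the 60 mm given.
- **Flush end:** the lid's wide end measured at box x = -75.6 mm, against -75 for flush. The known far edge of the box read 1 mm low in the same picture, so this agrees with the lid being home. I did not see the wide end directly against the rail ends, because the fingers hid them.
- **Disagreement:** the buttons measured about 2 mm off along the box; I took this to be camera error, since everything else fits.
- **Bystanders:** the mug, tape, garlic and glass looked unmoved in the last scene picture, judged by eye only.
- **Robot:** it stood clear, about 0.2 m above the worktop, touching nothing.

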